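# Clip the spool caddy onto the brass ring

### The job

Take the thread-spool caddy by its orange grip and push its snap hook gently down over the top of the brass ring until the sprung gate flicks shut behind the bar, then tug it lightly upward to feel that the gate holds. Finally lower it so it hangs from the ring and let go, never straining the ring with hard pushes or pulls (stay well under 25 N) and leaving the loose spools and the bead box where they are.

Things in the scene. Friction and masses are not known exactly. Their poses are not given: they have to be found in the camera images.
- caddy: White open caddy with a red and a yellow thread spool, box 40 (x) x 50 (y) x 55 (z) mm, about 0.23 kg, standing upright; origin at the centre of its underside, z up. A hook of 8 mm round steel wire, mouth downward, rises from its top in the plane y = 0: shank (centreline) at x = 18 mm, crown at z = 105 mm, nose at x = 44 mm ending at z = 57 mm, flaring out to x = 48 mm.
- grip (a point): Middle of the orange grip, a block 12 (x) x 26 (y) x 34 (z) mm on top of the hook's crown; it lies at x = 31, y = 0, z = 126 mm of the caddy. Axes as the caddy's. Pinch it from above across its 12 mm, fingertips at z = 111 mm of the caddy or higher.
- seat (a point): Where the bar's centre sits when the hook is home under its crown: x = 31, y = 0, z = 97 mm of the caddy; axes as the caddy's. The mouth below is 18 mm wide (x = 22 to 40 mm of the caddy), so the bar may sit 5 mm to either side. Crown contact is rigid: the force climbs steeply there.
- gate (a joint): Brass gate (5 mm thick, 17.5 mm long), rad: 0 shut, lying across the mouth 36 mm below the seat; 1.35 folded up. Hinged on the shank, it opens inward (up) only and a spring shuts it. Pushing past takes about 3 to 8 N, easiest with the bar along the nose side; then it flicks shut. Tugged up, the shut gate stops the bar's centre about 29 mm below the seat.
- ring_stand: The stand to use: upright brass D-ring of 8 mm bar on a stem in a sleeve, grey 80 x 80 mm base fixed to the bench. Origin at the centre of the base's underside, up to 15 mm below the bench top. The ring lies in the stand's y-z plane, 44 x 52 mm inside, 60 x 68 mm outside. Hook on with the caddy on its -x side, the caddy's x along the stand's x.
- ring_low (a point): Where the middle of the ring's straight top bar would be with the stem at its lowest setting, 150 mm above the stand's origin; axes as the stand's. The real bar is 0 to 20 mm straight above this point: its setting differs each time and is not measured, so feel (or look) for it. The bar runs along y, straight for 36 mm, 8 mm thick; the stem is clamped tight: rigid.
- black_stand: An identical stand with a black ring, not to be used. Origin at the centre of the base's underside.
- red_spool: Loose dark red thread spool with white flanges, standing, 26 mm across, 36 mm high; origin at the centre of its underside. To be left alone.
- yellow_spool: Loose yellow thread spool with white flanges, standing, 26 mm across, 36 mm high; origin at the centre of its underside. To be left alone.
- bead_box: Loose open white bead box, 100 (x) x 130 (y) x 22 (z) mm, six compartments with beads; origin at the centre of its underside. To be left alone.
Not all that is in view belongs to the job. What is shaped like the caddy but green or pink is not meant.

How it is judged (in metres and radians):
On the way, in this order (a step that is already met when the one before it is completed fails the run):
1. the hook is pushed onto the brass ring: the bar is inside the hook and the gate is shut behind it (value of joint gate below 0.2 rad and x of ring_low in the frame of caddy between 0.022 and 0.04 m and y of ring_low in the frame of caddy between -0.022 and 0.022 m and z of ring_low in the frame of caddy between 0.062 and 0.103 m), for 0.15 s.
2. a light tug upward: the bar bears on the shut gate with 2 N or more (value of joint gate below 0.2 rad and x of ring_low in the frame of caddy between 0.022 and 0.04 m and y of ring_low in the frame of caddy between -0.022 and 0.022 m and z of ring_low in the frame of caddy between 0.04 and 0.103 m and z of ring_low in the frame of caddy below 0.0705 m and contact force between caddy and ring_stand above 2 N), for 0.1 s.
At the end, for the whole second after the job is handed in: The caddy hangs at rest from the brass ring by its hook's crown: the bar up inside the hook, under the crown, gate shut (below 0.2 rad), caddy upright within 0.45 rad, its underside more than 20 mm above the bench, slower than 0.03 m/s, released by the fingers (value of joint gate below 0.2 rad and x of ring_low in the frame of caddy between 0.022 and 0.04 m and y of ring_low in the frame of caddy between -0.022 and 0.022 m and z of ring_low in the frame of caddy between 0.073 and 0.103 m and angle between caddy's own z axis and vertical below 0.45 rad and height (world z) of caddy above 0.02 m and linear speed of caddy below 0.03 m/s and contact force between caddy and the fingers below 0.1 N); the robot touches nothing.
It fails at once if caddy and brass ring's stand press on each other with more than 25 N (contact force between caddy and ring_stand above 25 N).
It fails at once if the red spool is shifted more than 15 mm (distance of red_spool from where it was at the start of the episode above 0.015 m).
It fails at once if the yellow spool is shifted more than 15 mm (distance of yellow_spool from where it was at the start of the episode above 0.015 m).
It fails at once if the bead box is shifted more than 15 mm (distance of bead_box from where it was at the start of the episode above 0.015 m).
It also fails if it takes over 64 s, if anything falls off the work surface, if the arm or the gripper's body presses on something with over 40 N, if the wrist force passes 120 N, or if a joint passes its speed limit or range.

### The arm

A 6-joint arm with a two-finger parallel gripper is mounted at the origin on the work surface. World frame = base frame: x ahead of the robot, y to its left, z up, the work surface at z = 0. Lengths are in m, angles in degrees, forces in N, time in s.
With the tool pointing down it reaches from about 0.3 to 0.75 m from the base axis. Payload 8.5 kg.
Tool frame: the origin (TCP) lies at the very end of the fingers, on their centre line; the grasp point (between the pads) lies 19 mm behind it; z points along the fingers, y is the line along which they close (so a half turn about z gives the same grasp; the last joint's range is limited). The gripper opens to 85 mm and grips with 20 to 120 N. Pads are 22 mm wide; open, the fingers measure 114 mm over their backs; the gripper's body (76 mm by 85 mm) begins 54 mm behind the grasp point. The pads swing forward as they close: fully open they stand 13 mm farther back than shut.
Start: joints at [64.727, 21.807, 74.336, -0, 83.858, -12.336], TCP at [0.123, 0.536, 0.231] pointing down, gripper open.
Joint ranges: [-178.18, 178.18], [-50.72, 133.34], [12.68, 142.11], [-81.47, 261.47], [9.98, 163.14], [-165.26, 165.26]. Speed limits (degrees/s): [136.94, 136.94, 180, 180, 180, 180].

### API

Orientations are given as a 3x3 rotation matrix whose columns are the frame's x, y, z axes.
In Python, from rig import observe, cams, ticket gives the robot as it stands.
- The arm moves only by the tool move_arm, never from a script. Its arguments are lists of equal length, an entry for each row: "jaw": the finger opening in cm, from 0 to 8.54; "dp": the shift along the tool's x, y, z in cm, a list of three; "turn": the turn, a rotation vector about the tool's x, y, z in rad, a list of three. In form: {"jaw": [jaw, ...], "dp": [[tx, ty, tz], ...], "turn": [[wx, wy, wz], ...]}. A call has 1 to 12 rows; each row shifts and turns the commanded pose from where the row before left it, along the tool's axes as they then stand; what a row does not reach is not made up. A row lasts 1/12 s, in which the tool goes at most 41.7 mm and 7.16 degrees, less where a joint would pass 70% of its speed; a pose out of reach is approached as far as the arm can. A call is refused whole if a number of a shift passes 4.17 or a number of a turn 0.125, either way. A call with a gripper value outside its range is refused whole. The fingers move at their own pace and stop on an object; "force" is the grip in N (left out, the last holds). Time passes only in rows, so rows that do not move let the fingers close. It gives the time, the measured TCP pose, the force, the opening and the grip force at its end, in the units of the state.
- observe(): the state, without advancing time (a new reading comes with each control period).
- cams.get_image(name): name is "side" or "top" or "wrist"; returns (picture, depth): 384x512x3 uint8, red, green, blue; 384x512 float32, m along the optical axis (not along the pixel's ray), 0 where there is no reading.
- cams.calibration(name): a dict with "vertical_fov" (degrees; the focal length in pixels is half the picture's height over the tangent of half this angle, whatever the lens; pixels are square), "cx", "cy" (the principal point, pixels), "view" (4x4, takes a point from world to camera coordinates); the wrist camera has in their place "tool_from_camera" (4x4, takes a point from camera to tool coordinates, whose origin is the TCP and whose axes are the flange's). Camera axes: x right, y up, looking along -z (the intrinsics and any distortion apply to the point x, -y, -z); pixel columns grow to the right and rows downward; lengths in m; the calibration is good to about 2 mm. The wrist camera is an equidistant fisheye: a pixel r from the principal point sees the ray r / f radians off the axis. A picture is of the moment at which its call begins: read the wrist's pose just before it. calibration takes no time and is no camera call.
- ticket.close_job(): hands the job in; it is judged then, once.
Trained networks look in the newest picture that a camera, given by its name, has taken for a name from the list of things; names that differ only in an ending like _2 or _b are one class to them, and where a whole thing is asked for, a point or a joint stands for the part that bears it (a point fixed in the world has none). Each returns a list of dicts, best first, with "p" (0 to 1); they miss things now and then, are a little off and sometimes report something else, mostly with a low value. They report only what shows in the picture. A call takes as long as a camera call. They do not tell look-alikes from the thing itself.
- cams.spot_in(camera, query): "box" ([centre column, centre row, width, height] as shares, 0 to 1, of the picture: columns of its width, rows of its height, round what is visible of it).
- cams.outline_of(camera, query): "mask" (384x512 bool, what is visible of it) and "box" ([centre column, centre row, width, height] as shares, 0 to 1, of the picture: columns of its width, rows of its height, round what is visible of it).
- cams.mark_of(camera, query): "location" ([column, row] as shares, 0 to 1, of the picture: columns of its width, rows of its height: a listed point, or the origin of a listed thing).
The state is a dict: "time_s": time; "q": joint angles; "qvel": joint speeds; "joint_efforts": joint torques, N m; "position": TCP position; "tool_rot": TCP orientation; "ft_force": force on the tool from outside, world axes, zero at the start; "wrist_torque": the same for the moment, N m; "grip_width": finger opening in m; "gripper_force": force on a finger pad.
Only numpy, scipy, OpenCV 4.12 (cv2) and the standard library are available. Lean on these libraries where they do the work, as an engineer would, in place of code of your own. Each camera call takes 0.05 s, during which the arm holds its last target. There are 200 camera calls.

## Working session

There is one attempt and no reset: what is moved stays moved. The work goes in short steps, Python scripts to look and compute and a tool call to move; the robot and the scene stay as the last step left them, time stands still between calls to the robot, and variables do not carry over. Pictures are saved under pics/ and viewed, at most 10 in all, crops included, and the job is handed in when it is done.

Besides the shell and the picture viewer there is one more tool, called as name(argument=value, ...) on one line, values as JSON. move_arm: Moves the arm, as the interface text tells. Its arguments: {"type":"object","properties":{"jaw":{"type":"array","items":{"type":"number"}},"dp":{"type":"array","items":{"type":"array","items":{"type":"number"}}},"turn":{"type":"array","items":{"type":"array","items":{"type":"number"}}},"force":{"type":"number"}},"required":["jaw","dp","turn"]}

```bash
mkdir -p pics; ls
cat > h.py <<'E'
import numpy as np, cv2
from rig import observe, cams, ticket
def fpx(c): return 192/np.tan(np.radians(c["vertical_fov"])/2)
def cloud(name,depth):
    c=cams.calibration(name); f=fpx(c); v,u=np.mgrid[:384,:512]
    X=np.stack([(u-c["cx"])/f*depth,-(v-c["cy"])/f*depth,-depth,np.ones_like(depth)],-1)
    return (X@np.linalg.inv(c["view"]).T)[...,:3]
def proj(name,P):
    c=cams.calibration(name); f=fpx(c); p=np.c_[np.atleast_2d(P),np.ones(len(np.atleast_2d(P)))]@np.array(c["view"]).T
    return np.c_[c["cx"]+f*p[:,0]/-p[:,2], c["cy"]-f*p[:,1]/-p[:,2]]
def save(n,a): cv2.imwrite("pics/"+n,cv2.cvtColor(a,cv2.COLOR_RGB2BGR))
E
python3 - <<'E'
from h import *
ims=[]
for n in("side","top"):
    im,d=cams.get_image(n); ims.append(im); np.savez(n,im=im,d=d); P=cloud(n,d)
    c=cams.calibration(n); print(n,{k:v for k,v in c.items() if k!="view"}, np.linalg.inv(c["view"])[:3].round(3).tolist())
    for q in("caddy","grip","ring_stand","black_stand","ring_low","seat","red_spool","yellow_spool","bead_box"):
        b=cams.spot_in(n,q) if q not in("ring_low","seat","grip") else []
        m=cams.mark_of(n,q)
        print(q,[(round(x["p"],2),(np.array(x["box"])*[512,384,512,384]).round().tolist()) for x in b],[(round(x["p"],2),(np.array(x["location"])*[512,384]).round(1).tolist()) for x in m])
save("side1.png",cv2.resize(ims[0],(800,600))); save("top1.png",cv2.resize(ims[1],(800,600)))
E
```

```text
pics
side {'vertical_fov': 53.21079456853328, 'cx': 255.7803342752952, 'cy': 189.2257119835593} [[0.719, 0.494, -0.488, 0.169], [-0.695, 0.521, -0.496, -0.35], [0.009, 0.696, 0.718, 0.628]]
caddy [(0.93, [286.0, 220.0, 42.0, 63.0]), (0.91, [218.0, 216.0, 36.0, 73.0]), (0.9, [129.0, 201.0, 31.0, 75.0]), (0.65, [165.0, 244.0, 40.0, 57.0]), (0.6, [237.0, 274.0, 45.0, 64.0])] [(0.95, [130.8, 227.8]), (0.91, [167.8, 259.6]), (0.75, [218.2, 241.6]), (0.62, [245.3, 290.9])]
grip [] [(0.94, [224.0, 253.1]), (0.89, [125.9, 171.5]), (0.85, [296.6, 200.8]), (0.85, [164.1, 222.3]), (0.77, [227.2, 191.0]), (0.7, [228.6, 115.8])]
ring_stand [(0.85, [231.0, 143.0, 41.0, 71.0])] [(0.83, [231.4, 165.1])]
black_stand [(0.96, [357.0, 237.0, 57.0, 83.0])] [(0.73, [351.2, 259.3])]
ring_low [] [(0.74, [231.1, 112.1])]
seat [] [(0.85, [230.2, 195.3]), (0.76, [128.6, 185.2]), (0.72, [169.0, 237.5]), (0.68, [228.8, 267.1]), (0.66, [298.6, 209.4])]
red_spool [(0.68, [180.0, 202.0, 16.0, 22.0])] [(0.76, [180.3, 207.9])]
yellow_spool [(0.7, [306.0, 299.0, 16.0, 22.0])] [(0.73, [306.2, 305.0])]
bead_box [(0.63, 
[... 556 characters left out ...]
[(0.9, [298.8, 254.0]), (0.81, [161.5, 270.3]), (0.71, [241.7, 208.1]), (0.64, [244.7, 275.0]), (0.63, [293.7, 169.4]), (0.42, [248.3, 221.7])]
ring_stand [(0.83, [173.0, 145.0, 47.0, 47.0])] [(0.88, [183.5, 143.4])]
black_stand [(0.58, [340.0, 143.0, 52.0, 35.0])] [(0.77, [334.5, 148.7])]
ring_low [] [(0.76, [159.4, 138.4])]
seat [] [(0.92, [298.1, 253.5]), (0.89, [163.2, 267.6]), (0.72, [240.7, 269.3]), (0.64, [294.7, 170.9]), (0.56, [244.1, 206.5])]
red_spool [] [(0.42, [190.9, 219.8])]
yellow_spool [(0.69, [338.0, 209.0, 13.0, 13.0])] [(0.45, [333.8, 209.2]), (0.42, [246.3, 205.6])]
bead_box [(0.79, [253.0, 110.0, 60.0, 49.0]), (0.67, [339.0, 208.0, 13.0, 14.0])] [(0.61, [253.5, 112.4])]
```

View pics/side1.png

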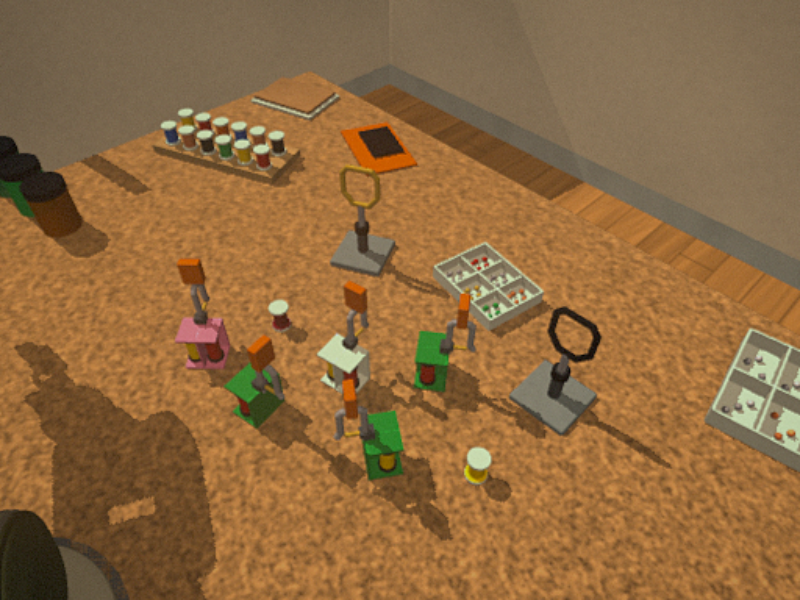

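View pics/top1.png

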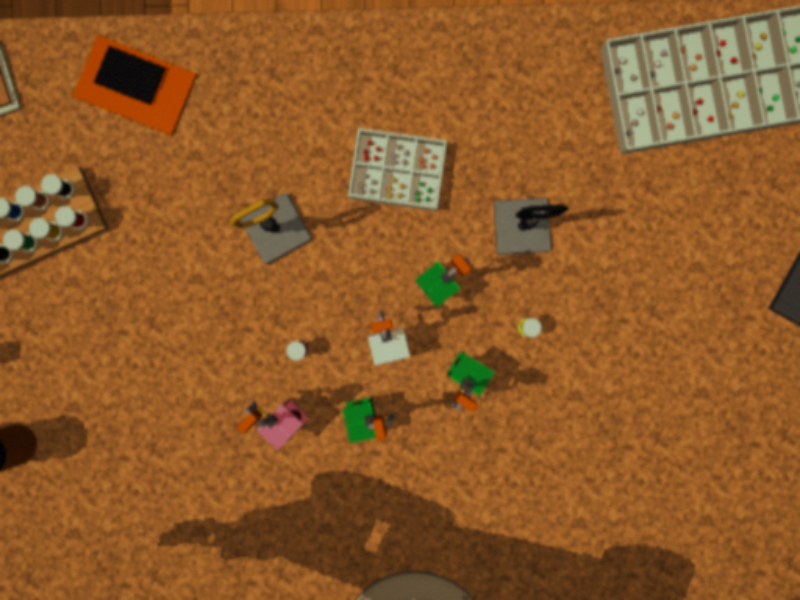

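White caddy is the target: side (345,360) with its grip at (355,297), top (388,345) with its grip at (382,326), all in 800-px views. Look-alikes in the side view are green at (252,395), (382,445) and (432,360), and pink at (202,340). The brass ring is at side (360,188), top (255,213). Black, at (573,335), is not to be used.

Run:
```python
from h import *
for n,(gb,cb,rb) in {"side":((212,175,242,206),(198,205,240,255),(208,100,250,178)),"top":((228,195,260,218),(228,205,266,238),(142,118,202,172))}.items():
    z=np.load(n+".npz"); im,d=z["im"].astype(int),z["d"]; P=cloud(n,d); hsv=cv2.cvtColor(z["im"],cv2.COLOR_RGB2HSV).astype(int)
    def sel(b,m):
        q=np.zeros_like(m); q[b[1]:b[3],b[0]:b[2]]=1; return P[q&m&(d>0)]
    H,S,V=hsv[...,0],hsv[...,1],hsv[...,2]
    g=sel(gb,(S>200)&(H<14)&(P[...,2]>.09)); print(n,"grip",len(g),g.min(0).round(4),g.max(0).round(4),np.median(g,0).round(4))
    c=sel(cb,(S<90)&(V>120)&(abs(P[...,2]-.055)<.008)); r=cv2.minAreaRect((c[:,:2]*1000).astype(np.float32)); print("top",len(c),r,np.median(c[:,2]))
    k=sel(rb,(P[...,2]>.075)&(P[...,2]<.2)); print("ring",len(k),k.min(0).round(4),k.max(0).round(4))
    if len(k)>10:
        r=k[k[:,2]>.10]; u,s,vt=np.linalg.svd(r-r.mean(0)); print(r.mean(0).round(4),vt.round(3).tolist(),s)
        ang=np.arctan2(*np.linalg.eigh(np.cov(r[:,:2].T))[1][::-1,1]);print("ring yaw",np.degrees(ang)); t=r[:,:2]@[np.cos(ang),np.sin(ang)]; print("mid",(t.min()+t.max())/2,np.ptp(t),"zpct",np.percentile(r[:,2],[50,80,90,95,98,100]).round(4))
    b=sel(rb,(S<80)&(abs(P[...,2])<.02)); print("base",len(b), cv2.minAreaRect((b[:,:2]*1000).astype(np.float32)),np.median(b[:,2]))
im=np.load("side.npz")["im"]
a=cv2.resize(im[165:260,190:260],None,fx=6,fy=6,interpolation=2); b=cv2.resize(im[95:190,200:258],None,fx=6,fy=6,interpolation=2)
save("crop1.png",np.hstack([a,b])[:600,:800])
```

```text
side grip 120 [0.4635 0.0181 0.1115] [0.4784 0.043  0.1438] [0.4671 0.0273 0.1306]
top 404 ((441.0306396484375, 25.378551483154297), (41.713043212890625, 50.435272216796875), 10.173924446105957) 0.05469398167736006
ring 311 [0.6008 0.161  0.0754] [0.631  0.2163 0.1613]
[0.6155 0.1883 0.1364] [[-0.392, 0.748, -0.536], [0.243, -0.477, -0.844], [0.887, 0.461, -0.005]] [0.33360163 0.31345354 0.02791803]
ring yaw 117.4762139486374
mid -0.11637206077504475 0.06015213339122029 zpct [0.1407 0.1574 0.1594 0.1601 0.1608 0.1613]
base 657 ((615.4861450195312, 188.60800170898438), (80.37971496582031, 78.46227264404297), 28.40290641784668) 0.009028175704841823
top grip 79 [0.4659 0.0209 0.1281] [0.4811 0.0462 0.1442] [0.4737 0.0326 0.1416]
top 369 ((443.57525634765625, 26.736534118652344), (39.357078552246094, 49.62378692626953), 11.553877830505371) 0.05400628059622126
ring 274 [0.6034 0.1639 0.0759] [0.6353 0.2176 0.1635]
[0.6186 0.1901 0.1393] [[-0.08, 0.137, -0.987], [0.453, -0.877, -0.158], [-0.888, -0.46, 0.008]] [0.34291173 0.27801078 0.03219261]
ring yaw 117.4230743805063
mid -0.1159152152688076 0.06003068081314568 zpct [0.1522 0.1589 0.1601 0.161  0.1615 0.1635]
base 849 ((618.1339721679688, 189.9364013671875), (76.315185546875, 76.86510467529297), 27.937238693237305) 0.008743460417664273
```

View pics/crop1.png

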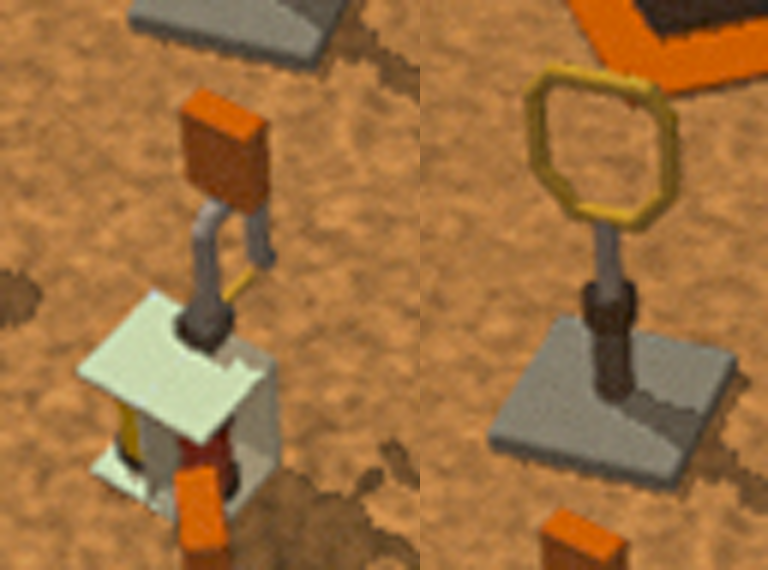

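The crop confirms the white caddy with orange grip and brass gate, and the brass ring stand. Grip is about (0.473, 0.032), caddy yaw about 11°. Bar is about (0.617, 0.1895, 0.157), stand yaw about 27.6°.

```bash
cat >> h.py <<'E'
def goto(pos,yaw_y):
    """remaining move to TCP pos with tool y at world yaw_y (deg, mod 180), pointing down: turn about tool z, then dp in final tool frame"""
    s=observe(); R=np.array(s["tool_rot"]); p=np.array(s["position"])
    a=np.degrees(np.arctan2(R[1,1],R[0,1])); d=(yaw_y-a+90)%180-90
    y=np.radians(a+d); Y=np.array([np.cos(y),np.sin(y),0]); Z=np.array([0,0,-1.]); T=np.c_[np.cross(Y,Z),Y,Z]
    from scipy.spatial.transform import Rotation as Ro
    print("t",round(s["time_s"],2),"pos",p.round(4),"yaw",a.round(2),"grip",s["grip_width"],s["gripper_force"],"F",np.round(s["ft_force"],2),"q6",np.round(s["q"][5],1))
    print("rotvec tool",Ro.from_matrix(R.T@T).as_rotvec().round(4),"dp cm (final tool frame)",(T.T@(np.array(pos)-p)*100).round(3),"dp cm (current)",(R.T@(np.array(pos)-p)*100).round(3))
E
python3 -c "
from h import *
goto([.473,.032,.19],11)"
```

```text
t 1.6 pos [0.1231 0.536  0.2313] yaw 77.06 grip 0.08518298924911338 0.0 F [ 0.69 -0.44 -0.39] q6 -12.3
rotvec tool [-0.     0.     1.153] dp cm (final tool frame) [-56.152  24.726   4.132] dp cm (current) [-45.382 -41.29    4.133]
```

move_arm(jaw=[5,5,5,5,5,5,5,5,5,5,5,5], dp=[[-2.27,-2.06,0],[-2.27,-2.06,0],[-2.27,-2.06,0],[-2.27,-2.06,0],[-2.27,-2.06,0],[-2.27,-2.06,0],[-2.27,-2.06,0],[-2.27,-2.06,0],[-2.27,-2.06,0],[-2.27,-2.06,0],[-2.27,-2.06,0],[-2.27,-2.06,0]], turn=[[0,0,0],[0,0,0],[0,0,0],[0,0,0],[0,0,0],[0,0,0],[0,0,0],[0,0,0],[0,0,0],[0,0,0],[0,0,0],[0,0,0]], force=30)

```text
time_s: 2.6
position: [0.3339, 0.2328, 0.2315]
tool_rot: [[-0.975, 0.224, 0.001], [0.224, 0.975, 0.0], [-0.0, 0.0, -1.0]]
ft_force: [1.1, 0.7, 0.5]
grip_width: 0.0498
gripper_force: 0.0
```

move_arm(jaw=[5,5,5,5,5,5,5,5], dp=[[-2.27,-2.06,0],[-2.27,-2.06,0],[-2.27,-2.06,0],[-2.27,-2.06,0],[-2.27,-2.06,0],[-2.27,-2.06,0],[-2.27,-2.06,0],[-2.27,-2.06,0]], turn=[[0,0,0],[0,0,0],[0,0,0],[0,0,0],[0,0,0],[0,0,0],[0,0,0],[0,0,0]])

```text
time_s: 3.27
position: [0.474, 0.0314, 0.2315]
tool_rot: [[-0.975, 0.224, 0.0], [0.224, 0.975, -0.0], [-0.0, 0.0, -1.0]]
ft_force: [0.5, 0.1, 0.2]
grip_width: 0.0498
gripper_force: 0.0
```

move_arm(jaw=[5,5,5,5,5,5,5,5,5,5,5,5], dp=[[0,0,0],[0,0,0],[0,0,0],[0,0,0],[0,0,0],[0,0,0],[0,0,0],[0,0,0],[0,0,0],[0,0,0],[0,0,0],[0,0,0]], turn=[[0,0,0.115],[0,0,0.115],[0,0,0.115],[0,0,0.115],[0,0,0.115],[0,0,0.115],[0,0,0.115],[0,0,0.115],[0,0,0.115],[0,0,0.115],[0,0,0],[0,0,0]])

```text
time_s: 4.27
position: [0.4734, 0.0328, 0.2314]
tool_rot: [[-0.197, 0.98, 0.0], [0.98, 0.197, -0.0], [-0.0, 0.0, -1.0]]
ft_force: [0.9, 0.9, -0.2]
grip_width: 0.05
gripper_force: 0.0
```

Run:
```python
from h import *
goto([.473,.032,.19],11)
im,d=cams.get_image("wrist"); c=cams.calibration("wrist"); print(c)
m=cams.mark_of("wrist","grip"); print([(round(x["p"],2),(np.array(x["location"])*[512,384]).round(1).tolist()) for x in m])
np.savez("w1",im=im,d=d); save("w1.png",im)
```

```text
t 4.27 pos [0.4734 0.0328 0.2314] yaw 11.37 grip 0.0499825730580421 0.0 F [ 0.94  0.88 -0.15] q6 -21.7
rotvec tool [0.0001 0.0001 0.0064] dp cm (final tool frame) [-0.074 -0.054  4.138] dp cm (current) [-0.073 -0.055  4.138]
{'vertical_fov': 65.70646984690485, 'cx': 250.7630111378847, 'cy': 187.92502797655928, 'tool_from_camera': array([[ 2.11992232e-05,  9.46920886e-01,  3.21466694e-01,
         8.24429038e-02],
       [ 9.99999107e-01, -4.49561044e-04,  1.25829377e-03,
         1.26564884e-04],
       [ 1.33602355e-03,  3.21466380e-01, -9.46920050e-01,
        -1.42838191e-01],
       [ 0.00000000e+00,  0.00000000e+00,  0.00000000e+00,
         1.00000000e+00]])}
[(0.8, [137.4, 259.6]), (0.79, [301.9, 286.6]), (0.64, [112.1, 153.5]), (0.55, [250.3, 187.1])]
```

View pics/w1.png

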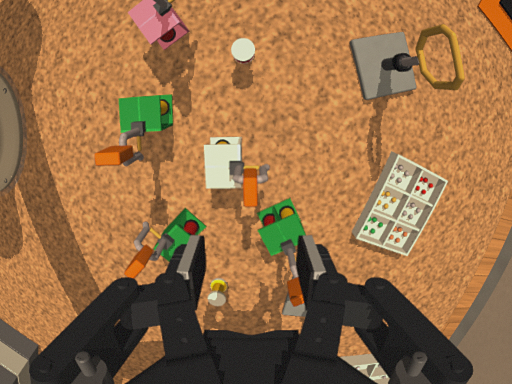

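Wrist picture: the white caddy is at (222,162) with its grip at (250,187), between the fingers. The nearest green grip at (295,290) is about 8 cm to the tool's side, so it is clear.

move_arm(jaw=[4,4,4,4,4,4,4,4,4,4], dp=[[-0.07,-0.05,1.5],[0,0,1.5],[0,0,1.5],[0,0,1.5],[0,0,1.5],[0,0,1.5],[0,0,1.0],[0,0,1.0],[0,0,0.5],[0,0,0]], turn=[[0,0,0],[0,0,0],[0,0,0],[0,0,0],[0,0,0],[0,0,0],[0,0,0],[0,0,0],[0,0,0],[0,0,0]])

```text
time_s: 5.2
position: [0.4726, 0.0321, 0.1156]
tool_rot: [[-0.195, 0.981, -0.002], [0.981, 0.195, 0.0], [0.001, -0.002, -1.0]]
ft_force: [1.0, 0.1, 0.2]
grip_width: 0.0398
gripper_force: 0.0
```

move_arm(jaw=[0.5,0.5,0.5,0.5,0.5,0.5,0.5,0.5,0.5,0.5], dp=[[0,0,0],[0,0,0],[0,0,0],[0,0,0],[0,0,0],[0,0,0],[0,0,0],[0,0,0],[0,0,0],[0,0,0]], turn=[[0,0,0],[0,0,0],[0,0,0],[0,0,0],[0,0,0],[0,0,0],[0,0,0],[0,0,0],[0,0,0],[0,0,0]], force=50)

```text
time_s: 6.03
position: [0.4734, 0.0319, 0.1171]
tool_rot: [[-0.194, 0.981, 0.002], [0.981, 0.194, -0.0], [-0.001, 0.002, -1.0]]
ft_force: [0.5, -1.3, 6.4]
grip_width: 0.0111
gripper_force: 49.9
```

move_arm(jaw=[0.5,0.5,0.5,0.5,0.5,0.5,0.5,0.5,0.5,0.5,0.5], dp=[[0,0,-0.5],[0,0,-1.0],[0,0,-1.5],[0,0,-1.5],[0,0,-1.5],[0,0,-1.5],[0,0,-1.5],[0,0,-1.5],[0,0,-1.5],[0,0,-1.0],[0,0,0]], turn=[[0,0,0],[0,0,0],[0,0,0],[0,0,0],[0,0,0],[0,0,0],[0,0,0],[0,0,0],[0,0,0],[0,0,0],[0,0,0]])

```text
time_s: 6.95
position: [0.4735, 0.0321, 0.2482]
tool_rot: [[-0.194, 0.981, 0.003], [0.981, 0.194, -0.0], [-0.001, 0.003, -1.0]]
ft_force: [0.8, 0.0, -2.5]
grip_width: 0.0112
gripper_force: 48.8
```

move_arm(jaw=[0.5,0.5,0.5,0.5,0.5,0.5,0.5,0.5], dp=[[0,0,0],[0,0,0],[0,0,0],[0,0,0],[0,0,0],[0,0,0],[0,0,0],[0,0,0]], turn=[[0,0,-0.06],[0,0,-0.06],[0,0,-0.06],[0,0,-0.06],[0,0,-0.046],[0,0,0],[0,0,0],[0,0,0]])

```text
time_s: 7.62
position: [0.4728, 0.0321, 0.2459]
tool_rot: [[-0.461, 0.887, -0.001], [0.887, 0.461, 0.0], [0.001, -0.001, -1.0]]
ft_force: [-0.1, -0.5, -2.3]
grip_width: 0.0108
gripper_force: 48.7
```

```bash
python3 -c "
from h import *
goto([.615,.188,.245],27.6)"
```

```text
t 7.62 pos [0.4728 0.0321 0.2459] yaw 27.48 grip 0.010825874202727195 48.68883669376373 F [-0.09 -0.5  -2.32] q6 -38.0
rotvec tool [-0.0007 -0.0005 -0.0021] dp cm (final tool frame) [ 7.228 19.824  0.091] dp cm (current) [ 7.269 19.809  0.082]
```

move_arm(jaw=[0.5,0.5,0.5,0.5,0.5,0.5,0.5,0.5,0.5,0.5,0.5,0.5], dp=[[0.5,1.0,0],[0.8,2.0,0],[0.8,2.0,0],[0.8,2.0,0],[0.8,2.0,0],[0.8,2.0,0],[0.8,2.0,0],[0.8,2.0,0],[0.5,1.8,0],[0.4,1.5,0],[0.2,1.0,0],[0.05,0.5,0]], turn=[[0,0,0],[0,0,0],[0,0,0],[0,0,0],[0,0,0],[0,0,0],[0,0,0],[0,0,0],[0,0,0],[0,0,0],[0,0,0],[0,0,0]])

```text
time_s: 8.62
position: [0.6157, 0.1896, 0.2454]
tool_rot: [[-0.463, 0.886, -0.001], [0.886, 0.463, 0.0], [0.001, -0.0, -1.0]]
ft_force: [0.6, -0.5, -3.1]
grip_width: 0.0114
gripper_force: 48.9
```

move_arm(jaw=[0.5,0.5,0.5,0.5], dp=[[0,0,0],[0,0,0],[0,0,0],[0,0,0]], turn=[[0,0,0],[0,0,0],[0,0,0],[0,0,0]])

```text
time_s: 8.95
position: [0.6147, 0.1876, 0.2466]
tool_rot: [[-0.462, 0.887, 0.0], [0.887, 0.462, -0.0], [-0.0, 0.0, -1.0]]
ft_force: [0.1, -0.5, -2.8]
grip_width: 0.0113
gripper_force: 48.9
```

Run:
```python
from h import *
goto([.615,.188,.245],27.6)
im,d=cams.get_image("side"); P=cloud("side",d); np.savez("s2",im=im,d=d)
p=proj("side",[[.617,.189,.16]])[0]; print(p)
x,y=(p-[55,75]).astype(int); x=max(x,0);y=max(y,0)
c=im[y:y+150,x:x+110]; save("s2.png",cv2.resize(c,None,fx=4,fy=4,interpolation=2)); print(x,y)
X=np.array([np.cos(np.radians(27.5)),np.sin(np.radians(27.5)),0]);Y=np.array([-X[1],X[0],0])
Q=P-[.617,.189,0]; S=np.stack([Q@X,Q@Y,P[...,2]],-1)[y:y+150,x:x+110].reshape(-1,3); D=d[y:y+150,x:x+110].ravel()
h=cv2.cvtColor(c,cv2.COLOR_RGB2HSV).reshape(-1,3).astype(int)
for nm,m in {"ring":(abs(S[:,0])<.03)&(abs(S[:,1])<.04)&(S[:,2]>.1)&(S[:,2]<.166)&(h[:,1]>100)&(h[:,0]>13),"orange":(S[:,2]>.2)&(h[:,0]<13)&(h[:,1]>190)&(abs(S[:,0])<.05),"boxtop":(h[:,1]<90)&(h[:,2]>110)&(S[:,2]>.12)&(S[:,2]<.21)&(S[:,0]<0)&(S[:,0]>-.1),"hook":(S[:,2]>.168)&(S[:,2]<.235)&(h[:,1]<110)&(abs(S[:,0])<.03)}.items():
    a=S[m&(D>0)]; print(nm,len(a)); 
    if len(a): print(np.percentile(a,[2,50,98],axis=0).round(4).tolist())
```

```text
t 8.95 pos [0.6147 0.1876 0.2466] yaw 27.52 grip 0.011325844744386611 48.92709016799927 F [ 0.1  -0.54 -2.82] q6 -21.1
rotvec tool [ 0.0001  0.0001 -0.0013] dp cm (final tool frame) [0.021 0.047 0.159] dp cm (current) [0.021 0.047 0.159]
[229.44023281 107.22484201]
174 32
ring 85
[[-0.0051, -0.0289, 0.1031], [-0.0024, -0.0244, 0.1322], [0.0024, -0.0145, 0.157]]
orange 27
[[-0.0207, -0.0126, 0.2212], [-0.0085, -0.0109, 0.2442], [0.0014, 0.0085, 0.2716]]
boxtop 482
[[-0.0553, -0.0244, 0.1307], [-0.0392, -0.0065, 0.183], [-0.0159, 0.0245, 0.1856]]
hook 250
[[-0.0291, -0.0244, 0.1717], [-0.02, -0.0018, 0.193], [0.0091, 0.023, 0.2337]]
```

View pics/s2.png

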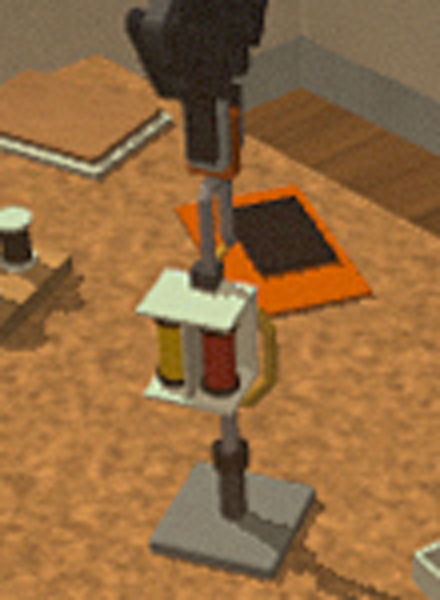

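Caddy held upright (box at crop (200,340)), ring behind it at (265,360). Alignment is within about 2 mm, with the bar slightly to the nose side as wanted. Descending gently.

move_arm(jaw=[0.5,0.5,0.5,0.5,0.5,0.5,0.5,0.5,0.5,0.5,0.5], dp=[[0,0,0.3],[0,0,0.3],[0,0,0.3],[0,0,0.3],[0,0,0.3],[0,0,0.3],[0,0,0.2],[0,0,0.2],[0,0,0.1],[0,0,0.1],[0,0,0]], turn=[[0,0,0],[0,0,0],[0,0,0],[0,0,0],[0,0,0],[0,0,0],[0,0,0],[0,0,0],[0,0,0],[0,0,0],[0,0,0]])

```text
time_s: 9.92
position: [0.615, 0.188, 0.2222]
tool_rot: [[-0.463, 0.887, -0.0], [0.887, 0.463, -0.0], [0.0, -0.0, -1.0]]
ft_force: [0.4, -0.3, -1.9]
grip_width: 0.0107
gripper_force: 49.0
```

move_arm(jaw=[0.5,0.5,0.5,0.5,0.5,0.5], dp=[[0,0,0.1],[0,0,0.1],[0,0,0.1],[0,0,0.1],[0,0,0.1],[0,0,0]], turn=[[0,0,0],[0,0,0],[0,0,0],[0,0,0],[0,0,0],[0,0,0]])

```text
time_s: 10.42
position: [0.6149, 0.1879, 0.2173]
tool_rot: [[-0.463, 0.887, -0.0], [0.887, 0.463, -0.0], [-0.0, -0.0, -1.0]]
ft_force: [-0.7, -0.9, 0.2]
grip_width: 0.0109
gripper_force: 49.2
```

move_arm(jaw=[0.5,0.5,0.5,0.5,0.5,0.5], dp=[[0,0,0.1],[0,0,0.1],[0,0,0.1],[0,0,0.1],[0,0,0],[0,0,0]], turn=[[0,0,0],[0,0,0],[0,0,0],[0,0,0],[0,0,0],[0,0,0]])

```text
time_s: 10.92
position: [0.6151, 0.1879, 0.2134]
tool_rot: [[-0.463, 0.887, 0.0], [0.887, 0.463, 0.0], [-0.0, 0.0, -1.0]]
ft_force: [-0.8, 0.5, 1.3]
grip_width: 0.0113
gripper_force: 49.4
```

move_arm(jaw=[0.5,0.5,0.5,0.5,0.5,0.5], dp=[[0,0,0.1],[0,0,0.1],[0,0,0.1],[0,0,0.1],[0,0,0],[0,0,0]], turn=[[0,0,0],[0,0,0],[0,0,0],[0,0,0],[0,0,0],[0,0,0]])

```text
time_s: 11.42
position: [0.6148, 0.1878, 0.2091]
tool_rot: [[-0.463, 0.887, -0.001], [0.887, 0.463, -0.0], [0.0, -0.001, -1.0]]
ft_force: [-0.3, -0.7, 0.6]
grip_width: 0.0109
gripper_force: 49.3
```

move_arm(jaw=[0.5,0.5,0.5,0.5,0.5,0.5], dp=[[0,0,0.1],[0,0,0.1],[0,0,0.1],[0,0,0.1],[0,0,0.1],[0,0,0]], turn=[[0,0,0],[0,0,0],[0,0,0],[0,0,0],[0,0,0],[0,0,0]])

```text
time_s: 11.92
position: [0.6147, 0.1879, 0.2039]
tool_rot: [[-0.463, 0.887, -0.001], [0.887, 0.463, -0.0], [0.0, -0.001, -1.0]]
ft_force: [-1.7, -1.6, -0.4]
grip_width: 0.0109
gripper_force: 49.2
```

move_arm(jaw=[0.5,0.5,0.5,0.5,0.5,0.5], dp=[[0,0,0.1],[0,0,0.1],[0,0,0.1],[0,0,0.1],[0,0,0.1],[0,0,0]], turn=[[0,0,0],[0,0,0],[0,0,0],[0,0,0],[0,0,0],[0,0,0]])

```text
time_s: 12.42
position: [0.6146, 0.1878, 0.1987]
tool_rot: [[-0.463, 0.887, -0.002], [0.887, 0.463, -0.0], [0.0, -0.002, -1.0]]
ft_force: [-3.0, -1.4, -1.2]
grip_width: 0.0112
gripper_force: 49.0
```

move_arm(jaw=[0.5,0.5,0.5,0.5,0.5,0.5], dp=[[0,0,0.1],[0,0,0.1],[0,0,0.1],[0,0,0.1],[0,0,0.1],[0,0,0]], turn=[[0,0,0],[0,0,0],[0,0,0],[0,0,0],[0,0,0],[0,0,0]])

```text
time_s: 12.92
position: [0.6153, 0.1881, 0.1941]
tool_rot: [[-0.463, 0.887, 0.001], [0.887, 0.463, 0.0], [0.0, 0.001, -1.0]]
ft_force: [0.3, 0.7, -1.9]
grip_width: 0.0111
gripper_force: 49.1
```

Lateral force rose to 3 N, then vanished: the gate has flicked. Going a little deeper, short of the crown.

move_arm(jaw=[0.5,0.5,0.5,0.5,0.5,0.5,0.5,0.5], dp=[[0,0,0.1],[0,0,0.1],[0,0,0.1],[0,0,0.1],[0,0,0.1],[0,0,0.1],[0,0,0],[0,0,0]], turn=[[0,0,0],[0,0,0],[0,0,0],[0,0,0],[0,0,0],[0,0,0],[0,0,0],[0,0,0]])

```text
time_s: 13.58
position: [0.615, 0.1879, 0.1883]
tool_rot: [[-0.463, 0.887, -0.0], [0.887, 0.463, -0.0], [0.0, -0.0, -1.0]]
ft_force: [-0.1, 0.5, -2.0]
grip_width: 0.0112
gripper_force: 49.1
```

move_arm(jaw=[0.5,0.5,0.5,0.5,0.5,0.5,0.5], dp=[[0,0,0.1],[0,0,0.1],[0,0,0.1],[0,0,0],[0,0,0],[0,0,0],[0,0,0]], turn=[[0,0,0],[0,0,0],[0,0,0],[0,0,0],[0,0,0],[0,0,0],[0,0,0]])

```text
time_s: 14.17
position: [0.615, 0.1879, 0.1854]
tool_rot: [[-0.463, 0.887, 0.0], [0.887, 0.463, 0.0], [0.0, 0.0, -1.0]]
ft_force: [-0.1, -0.7, -1.7]
grip_width: 0.0111
gripper_force: 49.1
```

Run:
```python
from h import *
goto([.615,.188,.185],27.6)
im,d=cams.get_image("side"); c1=cv2.resize(im[60:190,180:280],None,fx=4,fy=4,interpolation=2)
w,_=cams.get_image("wrist"); c2=cv2.resize(w[120:250,200:300],None,fx=4,fy=4,interpolation=2)
save("s3.png",np.hstack([c1,c2]))
```

```text
t 14.17 pos [0.615  0.1879 0.1854] yaw 27.56 grip 0.011117672863527144 49.05977189540863 F [-0.08 -0.75 -1.67] q6 -21.1
rotvec tool [ 0.0001 -0.     -0.0007] dp cm (final tool frame) [0.006 0.002 0.037] dp cm (current) [0.006 0.002 0.037]
```

View pics/s3.png

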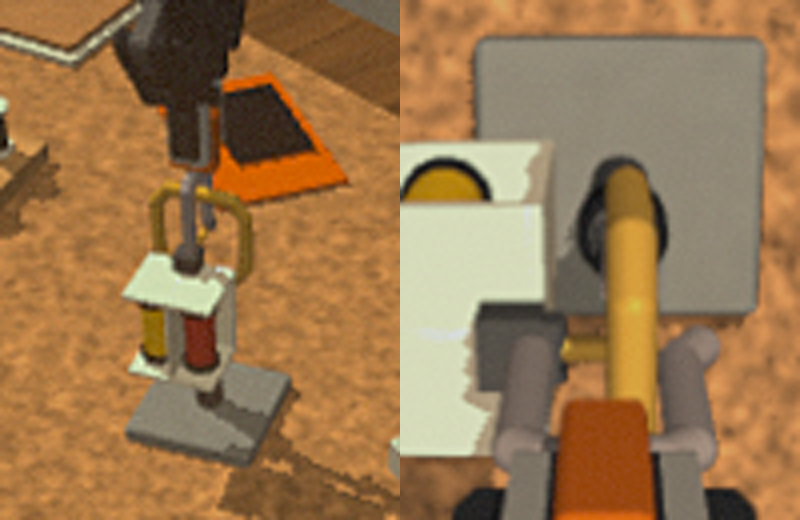

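Picture: the bar lies between shank and nose under the crown, and the brass gate is shut behind it (wrist crop (580,350)). Now the tug.

move_arm(jaw=[0.5,0.5,0.5,0.5,0.5,0.5,0.5,0.5,0.5,0.5], dp=[[0,0,-0.2],[0,0,-0.2],[0,0,-0.2],[0,0,-0.2],[0,0,-0.2],[0,0,-0.2],[0,0,-0.2],[0,0,-0.2],[0,0,-0.1],[0,0,0]], turn=[[0,0,0],[0,0,0],[0,0,0],[0,0,0],[0,0,0],[0,0,0],[0,0,0],[0,0,0],[0,0,0],[0,0,0]])

```text
time_s: 15.1
position: [0.6151, 0.188, 0.2027]
tool_rot: [[-0.463, 0.887, 0.001], [0.887, 0.463, 0.0], [-0.0, 0.0, -1.0]]
ft_force: [0.1, 0.0, -2.8]
grip_width: 0.011
gripper_force: 49.0
```

move_arm(jaw=[0.5,0.5,0.5,0.5], dp=[[0,0,-0.1],[0,0,-0.1],[0,0,0],[0,0,0]], turn=[[0,0,0],[0,0,0],[0,0,0],[0,0,0]])

```text
time_s: 15.43
position: [0.615, 0.1879, 0.2043]
tool_rot: [[-0.463, 0.887, 0.0], [0.887, 0.463, 0.0], [0.0, 0.0, -1.0]]
ft_force: [-0.7, 0.2, -2.3]
grip_width: 0.0116
gripper_force: 49.0
```

move_arm(jaw=[0.5,0.5,0.5], dp=[[0,0,-0.1],[0,0,0],[0,0,0]], turn=[[0,0,0],[0,0,0],[0,0,0]])

```text
time_s: 15.68
position: [0.615, 0.1879, 0.2054]
tool_rot: [[-0.463, 0.887, 0.0], [0.887, 0.463, -0.0], [-0.0, 0.0, -1.0]]
ft_force: [0.7, -0.3, -1.9]
grip_width: 0.0108
gripper_force: 49.0
```

move_arm(jaw=[0.5,0.5,0.5], dp=[[0,0,-0.1],[0,0,0],[0,0,0]], turn=[[0,0,0],[0,0,0],[0,0,0]])

```text
time_s: 15.93
position: [0.615, 0.1879, 0.2064]
tool_rot: [[-0.463, 0.887, 0.0], [0.887, 0.463, 0.0], [-0.0, 0.0, -1.0]]
ft_force: [1.0, -0.8, -1.1]
grip_width: 0.0111
gripper_force: 49.0
```

move_arm(jaw=[0.5,0.5,0.5], dp=[[0,0,-0.05],[0,0,0],[0,0,0]], turn=[[0,0,0],[0,0,0],[0,0,0]])

```text
time_s: 16.18
position: [0.615, 0.188, 0.2067]
tool_rot: [[-0.463, 0.887, -0.0], [0.887, 0.463, -0.0], [0.0, -0.0, -1.0]]
ft_force: [0.3, -0.4, -2.5]
grip_width: 0.0112
gripper_force: 49.0
```

move_arm(jaw=[0.5,0.5,0.5], dp=[[0,0,-0.05],[0,0,0],[0,0,0]], turn=[[0,0,0],[0,0,0],[0,0,0]])

```text
time_s: 16.43
position: [0.6149, 0.1879, 0.207]
tool_rot: [[-0.463, 0.887, -0.001], [0.887, 0.463, -0.0], [0.0, -0.001, -1.0]]
ft_force: [0.8, 0.3, -6.0]
grip_width: 0.0117
gripper_force: 48.7
```

move_arm(jaw=[0.5,0.5,0.5,0.5], dp=[[0,0,-0.03],[0,0,0],[0,0,0],[0,0,0]], turn=[[0,0,0],[0,0,0],[0,0,0],[0,0,0]])

```text
time_s: 16.77
position: [0.6149, 0.1879, 0.2072]
tool_rot: [[-0.463, 0.887, -0.001], [0.887, 0.463, -0.0], [0.0, -0.001, -1.0]]
ft_force: [0.2, 0.9, -9.6]
grip_width: 0.0112
gripper_force: 48.5
```

Gate holds about 7 N. Now lowering to the crown.

move_arm(jaw=[0.5,0.5,0.5,0.5,0.5,0.5,0.5,0.5,0.5,0.5,0.5,0.5], dp=[[0,0,0.2],[0,0,0.3],[0,0,0.3],[0,0,0.3],[0,0,0.3],[0,0,0.3],[0,0,0.3],[0,0,0.2],[0,0,0.2],[0,0,0.2],[0,0,0],[0,0,0]], turn=[[0,0,0],[0,0,0],[0,0,0],[0,0,0],[0,0,0],[0,0,0],[0,0,0],[0,0,0],[0,0,0],[0,0,0],[0,0,0],[0,0,0]])

```text
time_s: 17.77
position: [0.615, 0.188, 0.1816]
tool_rot: [[-0.463, 0.887, -0.0], [0.887, 0.463, -0.0], [-0.0, -0.0, -1.0]]
ft_force: [1.0, 0.4, -2.3]
grip_width: 0.0111
gripper_force: 49.5
```

move_arm(jaw=[0.5,0.5,0.5,0.5], dp=[[0,0,0.07],[0,0,0],[0,0,0],[0,0,0]], turn=[[0,0,0],[0,0,0],[0,0,0],[0,0,0]])

```text
time_s: 18.1
position: [0.615, 0.188, 0.181]
tool_rot: [[-0.463, 0.886, 0.0], [0.886, 0.463, -0.0], [-0.0, 0.0, -1.0]]
ft_force: [0.7, 0.4, -1.5]
grip_width: 0.0108
gripper_force: 49.5
```

move_arm(jaw=[0.5,0.5,0.5,0.5], dp=[[0,0,0.05],[0,0,0],[0,0,0],[0,0,0]], turn=[[0,0,0],[0,0,0],[0,0,0],[0,0,0]])

```text
time_s: 18.43
position: [0.615, 0.1879, 0.1804]
tool_rot: [[-0.463, 0.887, -0.0], [0.887, 0.463, -0.0], [-0.0, -0.0, -1.0]]
ft_force: [-0.0, 0.9, -2.2]
grip_width: 0.011
gripper_force: 49.5
```

move_arm(jaw=[0.5,0.5,0.5,0.5,0.5], dp=[[0,-0.04,0],[0,-0.04,0],[0,0,0],[0,0,0],[0,0,0]], turn=[[-0.02,0,0],[-0.02,0,0],[0,0,0],[0,0,0],[0,0,0]])

```text
time_s: 18.85
position: [0.6144, 0.1876, 0.1805]
tool_rot: [[-0.463, 0.886, 0.035], [0.887, 0.462, 0.018], [-0.0, 0.04, -0.999]]
ft_force: [-0.2, 0.5, -1.9]
grip_width: 0.011
gripper_force: 49.5
```

move_arm(jaw=[0.5,0.5,0.5,0.5], dp=[[0,-0.04,0],[0,0,0],[0,0,0],[0,0,0]], turn=[[-0.02,0,0],[0,0,0],[0,0,0],[0,0,0]])

```text
time_s: 19.18
position: [0.614, 0.1874, 0.1804]
tool_rot: [[-0.463, 0.885, 0.053], [0.887, 0.462, 0.027], [-0.0, 0.059, -0.998]]
ft_force: [-0.3, 1.6, -2.2]
grip_width: 0.0113
gripper_force: 49.5
```

Run:
```python
from h import *
goto([.615,.188,.1775],27.6); s=observe(); print(s["wrist_torque"])
X=np.array([np.cos(np.radians(27.5)),np.sin(np.radians(27.5)),0]);Y=np.array([-X[1],X[0],0])
z=np.load("side.npz"); P=cloud("side",z["d"])-[.616,.1885,0]; S=np.stack([P@X,P@Y,P[...,2]],-1)
m=(abs(S[...,0])<.03)&(abs(S[...,1])<.02)&(S[...,2]>.02)&(S[...,2]<.1)&(z["d"]>0); a=S[m]
for lo in np.arange(.02,.1,.01):
    b=a[(a[:,2]>=lo)&(a[:,2]<lo+.01)]
    if len(b): print(round(lo,2),len(b),b[:,:2].min(0).round(4),b[:,:2].max(0).round(4))
```

```text
t 19.18 pos [0.614  0.1874 0.1804] yaw 27.56 grip 0.01132236108470419 49.479408860206604 F [-0.29  1.57 -2.21] q6 -21.9
rotvec tool [ 0.0595  0.0001 -0.0007] dp cm (final tool frame) [0.008 0.115 0.292] dp cm (current) [0.008 0.097 0.298]
[-0.01847404  0.01094417  0.02932773]
0.02 19 [-0.0083 -0.0074] [0.0018 0.0049]
0.03 22 [-0.0076 -0.007 ] [-0.0006  0.0085]
0.04 16 [-0.0102 -0.0091] [0.0012 0.0083]
0.05 55 [-0.0113 -0.01  ] [0.0148 0.0109]
0.06 17 [-0.0076 -0.0106] [0.002  0.0044]
0.07 13 [-0.0044 -0.0032] [0.0001 0.0044]
0.08 13 [-0.0046 -0.0035] [0.0009 0.0032]
0.09 44 [-0.0051 -0.0164] [0.0036 0.0146]
```

move_arm(jaw=[0.5,0.5,0.5,0.5,0.5], dp=[[0,0.04,0],[0,0.04,0],[0,0.04,0],[0,0,0],[0,0,0]], turn=[[0.02,0,0],[0.02,0,0],[0.02,0,0],[0,0,0],[0,0,0]])

```text
time_s: 19.6
position: [0.6152, 0.1881, 0.1802]
tool_rot: [[-0.463, 0.886, 0.0], [0.886, 0.463, 0.0], [0.0, 0.0, -1.0]]
ft_force: [0.3, -0.1, -2.6]
grip_width: 0.0111
gripper_force: 49.5
```

move_arm(jaw=[0.5,0.5,0.5,0.5,0.5], dp=[[0,0,0.05],[0,0,0.05],[0,0,0.05],[0,0,0],[0,0,0]], turn=[[0,0,0],[0,0,0],[0,0,0],[0,0,0],[0,0,0]])

```text
time_s: 20.02
position: [0.6149, 0.1879, 0.179]
tool_rot: [[-0.463, 0.887, 0.0], [0.887, 0.463, -0.0], [-0.0, 0.0, -1.0]]
ft_force: [0.2, 0.3, -3.3]
grip_width: 0.011
gripper_force: 49.5
```

move_arm(jaw=[0.5,0.5,0.5,0.5], dp=[[0,0,0.05],[0,0,0],[0,0,0],[0,0,0]], turn=[[0,0,0],[0,0,0],[0,0,0],[0,0,0]])

```text
time_s: 20.35
position: [0.615, 0.188, 0.1785]
tool_rot: [[-0.463, 0.887, -0.0], [0.887, 0.463, 0.0], [0.0, -0.0, -1.0]]
ft_force: [0.2, -1.5, -1.7]
grip_width: 0.0111
gripper_force: 49.5
```

move_arm(jaw=[0.5,0.5,0.5,0.5], dp=[[0,0,0.03],[0,0,0],[0,0,0],[0,0,0]], turn=[[0,0,0],[0,0,0],[0,0,0],[0,0,0]])

```text
time_s: 20.68
position: [0.615, 0.1879, 0.1781]
tool_rot: [[-0.463, 0.887, -0.0], [0.887, 0.463, 0.0], [0.0, -0.0, -1.0]]
ft_force: [0.3, -0.4, -2.5]
grip_width: 0.0109
gripper_force: 49.5
```

move_arm(jaw=[0.5,0.5,0.5,0.5], dp=[[0,0,0.03],[0,0,0],[0,0,0],[0,0,0]], turn=[[0,0,0],[0,0,0],[0,0,0],[0,0,0]])

```text
time_s: 21.02
position: [0.615, 0.1879, 0.1778]
tool_rot: [[-0.463, 0.887, 0.0], [0.887, 0.463, 0.0], [0.0, 0.0, -1.0]]
ft_force: [0.1, -0.8, -2.4]
grip_width: 0.0108
gripper_force: 49.5
```

move_arm(jaw=[0.5,0.5,0.5,0.5], dp=[[0,0,0.03],[0,0,0],[0,0,0],[0,0,0]], turn=[[0,0,0],[0,0,0],[0,0,0],[0,0,0]])

```text
time_s: 21.35
position: [0.615, 0.1879, 0.1776]
tool_rot: [[-0.463, 0.887, 0.0], [0.887, 0.463, -0.0], [-0.0, 0.0, -1.0]]
ft_force: [-0.2, 0.2, -2.7]
grip_width: 0.0111
gripper_force: 49.5
```

move_arm(jaw=[0.5,0.5,0.5,0.5], dp=[[0,0,0.03],[0,0,0],[0,0,0],[0,0,0]], turn=[[0,0,0],[0,0,0],[0,0,0],[0,0,0]])

```text
time_s: 21.68
position: [0.615, 0.1879, 0.1772]
tool_rot: [[-0.463, 0.887, -0.0], [0.887, 0.463, -0.0], [-0.0, -0.0, -1.0]]
ft_force: [-0.3, 0.4, -3.0]
grip_width: 0.0113
gripper_force: 49.5
```

move_arm(jaw=[0.5,0.5,0.5,0.5], dp=[[0,0,0.03],[0,0,0],[0,0,0],[0,0,0]], turn=[[0,0,0],[0,0,0],[0,0,0],[0,0,0]])

```text
time_s: 22.02
position: [0.615, 0.1879, 0.1769]
tool_rot: [[-0.463, 0.887, -0.0], [0.887, 0.463, -0.0], [0.0, -0.0, -1.0]]
ft_force: [-0.4, 0.4, -1.5]
grip_width: 0.0108
gripper_force: 49.5
```

move_arm(jaw=[0.5,0.5,0.5,0.5], dp=[[0,0,0.03],[0,0,0],[0,0,0],[0,0,0]], turn=[[0,0,0],[0,0,0],[0,0,0],[0,0,0]])

```text
time_s: 22.35
position: [0.615, 0.1879, 0.1767]
tool_rot: [[-0.463, 0.887, 0.0], [0.887, 0.463, -0.0], [-0.0, 0.0, -1.0]]
ft_force: [-0.7, -0.3, -0.8]
grip_width: 0.0115
gripper_force: 49.5
```

move_arm(jaw=[0.5,0.5,0.5,0.5], dp=[[0,0,0.03],[0,0,0],[0,0,0],[0,0,0]], turn=[[0,0,0],[0,0,0],[0,0,0],[0,0,0]])

```text
time_s: 22.68
position: [0.615, 0.188, 0.1766]
tool_rot: [[-0.463, 0.887, 0.0], [0.887, 0.463, 0.0], [-0.0, 0.0, -1.0]]
ft_force: [-0.1, -0.0, 1.1]
grip_width: 0.0113
gripper_force: 49.7
```

Crown contact (~3 N). Backing off slightly, then leaning it gently toward its resting tilt before release.

move_arm(jaw=[0.5,0.5,0.5,0.5,0.5], dp=[[0,0,-0.03],[0,-0.04,0],[0,0,0],[0,0,0],[0,0,0]], turn=[[0,0,0],[-0.02,0,0],[0,0,0],[0,0,0],[0,0,0]])

```text
time_s: 23.1
position: [0.6146, 0.1877, 0.1766]
tool_rot: [[-0.463, 0.886, 0.017], [0.887, 0.462, 0.009], [0.0, 0.019, -1.0]]
ft_force: [-0.6, 0.9, -0.2]
grip_width: 0.0109
gripper_force: 49.6
```

move_arm(jaw=[0.5,0.5,0.5,0.5], dp=[[0,-0.03,0],[0,0,0],[0,0,0],[0,0,0]], turn=[[-0.015,0,0],[0,0,0],[0,0,0],[0,0,0]])

```text
time_s: 23.43
position: [0.6143, 0.1876, 0.1766]
tool_rot: [[-0.463, 0.886, 0.031], [0.887, 0.462, 0.016], [0.0, 0.035, -0.999]]
ft_force: [-0.7, 0.0, -1.7]
grip_width: 0.0113
gripper_force: 49.6
```

move_arm(jaw=[0.5,0.5,0.5,0.5], dp=[[0,-0.03,0],[0,0,0],[0,0,0],[0,0,0]], turn=[[-0.015,0,0],[0,0,0],[0,0,0],[0,0,0]])

```text
time_s: 23.77
position: [0.614, 0.1874, 0.1766]
tool_rot: [[-0.463, 0.885, 0.044], [0.887, 0.462, 0.023], [0.0, 0.05, -0.999]]
ft_force: [-0.5, 0.0, -2.6]
grip_width: 0.0111
gripper_force: 49.5
```

move_arm(jaw=[0.5,0.5,0.5,0.5], dp=[[0,-0.03,0],[0,0,0],[0,0,0],[0,0,0]], turn=[[-0.015,0,0],[0,0,0],[0,0,0],[0,0,0]])

```text
time_s: 24.1
position: [0.6138, 0.1873, 0.1766]
tool_rot: [[-0.463, 0.885, 0.058], [0.887, 0.462, 0.03], [0.0, 0.065, -0.998]]
ft_force: [-0.1, 0.3, -3.3]
grip_width: 0.0111
gripper_force: 49.5
```

move_arm(jaw=[0.5,0.5,0.5,0.5], dp=[[0,-0.02,0],[0,0,0],[0,0,0],[0,0,0]], turn=[[-0.01,0,0],[0,0,0],[0,0,0],[0,0,0]])

```text
time_s: 24.43
position: [0.6137, 0.1872, 0.1766]
tool_rot: [[-0.463, 0.884, 0.066], [0.887, 0.461, 0.035], [-0.0, 0.075, -0.997]]
ft_force: [-0.3, 0.3, -2.3]
grip_width: 0.0113
gripper_force: 49.5
```

Run:
```python
from h import *
goto([.615,.188,.1775],27.6); s=observe(); print(s["wrist_torque"])
im,d=cams.get_image("side"); c1=cv2.resize(im[60:190,180:280],None,fx=4,fy=4,interpolation=2)
w,_=cams.get_image("wrist"); c2=cv2.resize(w[120:250,200:300],None,fx=4,fy=4,interpolation=2)
save("s4.png",np.hstack([c1,c2]))
```

```text
t 24.43 pos [0.6137 0.1872 0.1766] yaw 27.56 grip 0.011280334503316855 49.477524161338806 F [-0.29  0.27 -2.26] q6 -22.1
rotvec tool [ 0.075   0.0001 -0.0007] dp cm (final tool frame) [ 0.006  0.155 -0.089] dp cm (current) [ 0.006  0.161 -0.077]
[-0.02210307  0.06495125 -0.00069327]
```

View pics/s4.png

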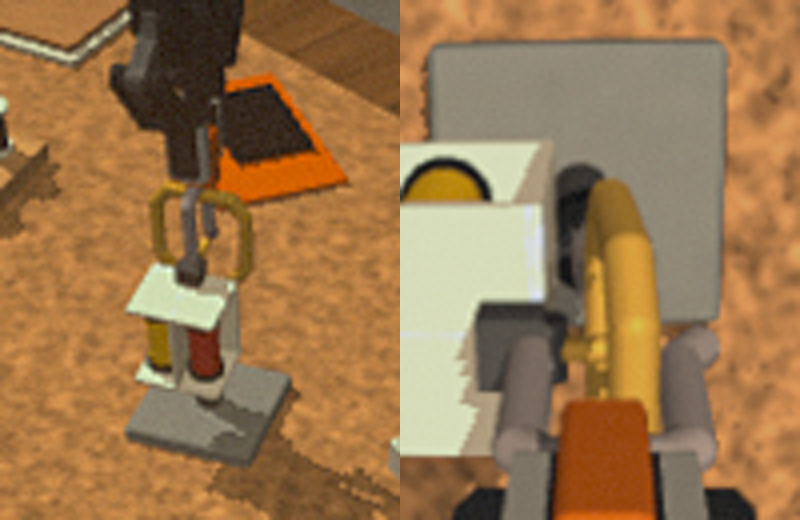

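Picture: the bar sits under the crown near the nose side with the gate shut behind it. The box is leaning close to the ring's lower bend but not yet touching. A little more lean.

move_arm(jaw=[0.5,0.5,0.5,0.5], dp=[[0,-0.03,0],[0,0,0],[0,0,0],[0,0,0]], turn=[[-0.015,0,0],[0,0,0],[0,0,0],[0,0,0]])

```text
time_s: 24.87
position: [0.6131, 0.187, 0.1764]
tool_rot: [[-0.463, 0.883, 0.079], [0.887, 0.461, 0.041], [0.0, 0.089, -0.996]]
ft_force: [-1.9, -0.7, -2.3]
grip_width: 0.0114
gripper_force: 49.5
```

move_arm(jaw=[0.5,0.5,0.5,0.5], dp=[[0,-0.03,0],[0,0,0],[0,0,0],[0,0,0]], turn=[[-0.015,0,0],[0,0,0],[0,0,0],[0,0,0]])

```text
time_s: 25.2
position: [0.6127, 0.1868, 0.1764]
tool_rot: [[-0.463, 0.882, 0.092], [0.887, 0.46, 0.048], [0.0, 0.103, -0.995]]
ft_force: [-4.6, -2.1, -1.8]
grip_width: 0.0105
gripper_force: 49.8
```

move_arm(jaw=[0.5,0.5,0.5,0.5], dp=[[0,-0.03,0],[0,0,0],[0,0,0],[0,0,0]], turn=[[-0.015,0,0],[0,0,0],[0,0,0],[0,0,0]])

```text
time_s: 25.53
position: [0.6125, 0.1867, 0.1763]
tool_rot: [[-0.463, 0.88, 0.105], [0.887, 0.459, 0.055], [0.0, 0.118, -0.993]]
ft_force: [-4.9, -2.2, -1.2]
grip_width: 0.0111
gripper_force: 51.3
```

Contact felt (~5 N). Backing the lean off a little, then releasing with a low grip force.

move_arm(jaw=[0.5,0.5,0.5,0.5,0.5,0.5], dp=[[0,0.03,0],[0,0.03,0],[0,0,0.0],[0,0,0],[0,0,0],[0,0,0]], turn=[[0.015,0,0],[0.015,0,0],[0,0,0],[0,0,0],[0,0,0],[0,0,0]], force=20)

```text
time_s: 26.03
position: [0.6135, 0.1872, 0.1766]
tool_rot: [[-0.463, 0.883, 0.08], [0.887, 0.461, 0.042], [0.0, 0.09, -0.996]]
ft_force: [-3.6, -1.5, -2.4]
grip_width: 0.0109
gripper_force: 49.5
```

move_arm(jaw=[1.2,1.3,1.4,1.6,1.8,2.0,2.5,3.0,3.0,3.0,3.0,3.0], dp=[[0,0,0],[0,0,0],[0,0,0],[0,0,0],[0,0,0],[0,0,0],[0,0,0],[0,0,0],[0,0,0],[0,0,0],[0,0,0],[0,0,0]], turn=[[0,0,0],[0,0,0],[0,0,0],[0,0,0],[0,0,0],[0,0,0],[0,0,0],[0,0,0],[0,0,0],[0,0,0],[0,0,0],[0,0,0]])

```text
time_s: 27.03
position: [0.6134, 0.1871, 0.1766]
tool_rot: [[-0.463, 0.883, 0.08], [0.887, 0.461, 0.042], [0.0, 0.09, -0.996]]
ft_force: [-0.5, 0.4, 1.0]
grip_width: 0.03
gripper_force: 0.0
```

move_arm(jaw=[3,3,3,3,3,3,3,3,3,3], dp=[[0,0,-0.5],[0,0,-0.5],[0,0,-0.8],[0,0,-0.8],[0,0,-1.0],[0,0,-1.5],[0,0,-1.5],[0,0,-2],[0,0,-2],[0,0,0]], turn=[[0,0,0],[0,0,0],[0,0,0],[0,0,0],[0,0,0],[0,0,0],[0,0,0],[0,0,0],[0,0,0],[0,0,0]])

```text
time_s: 27.87
position: [0.6057, 0.1828, 0.2876]
tool_rot: [[-0.463, 0.882, 0.088], [0.886, 0.461, 0.042], [-0.003, 0.098, -0.995]]
ft_force: [0.2, 0.2, 1.5]
grip_width: 0.03
gripper_force: 0.0
```

Run:
```python
from h import *
goto([.615,.188,.1775],27.6)
im,d=cams.get_image("side"); c1=cv2.resize(im[60:190,180:280],None,fx=4,fy=4,interpolation=2)
w,_=cams.get_image("wrist"); c2=cv2.resize(w[130:260,200:300],None,fx=4,fy=4,interpolation=2)
save("s5.png",np.hstack([c1,c2]))
```

```text
t 27.87 pos [0.6057 0.1828 0.2876] yaw 27.58 grip 0.030000224734703967 0.0 F [0.22 0.19 1.51] q6 -22.2
rotvec tool [ 0.0977  0.0032 -0.0005] dp cm (final tool frame) [ 0.036  1.064 11.008] dp cm (current) [ 0.071 -0.015 11.059]
```

View pics/s5.png

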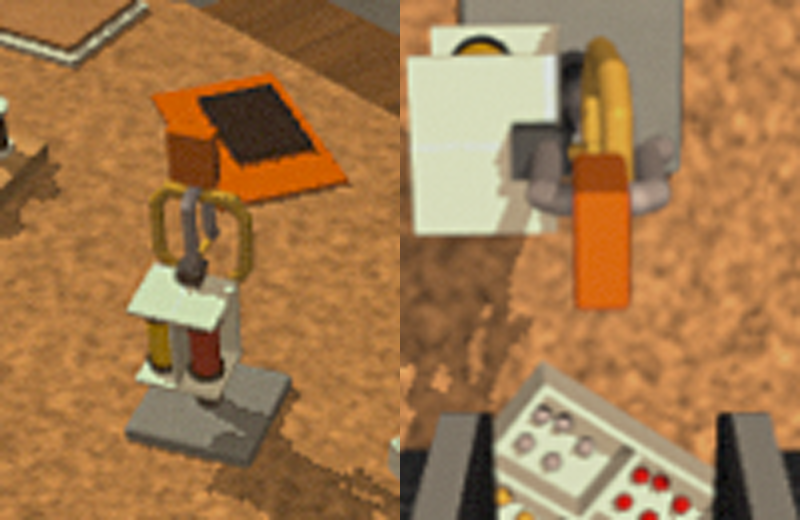

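The caddy hangs from the ring, leaning slightly on the stand, with the gripper clear. I'll let it settle for a second and hand in.

move_arm(jaw=[3,3,3,3,3,3,3,3,3,3,3,3], dp=[[0,0,0],[0,0,0],[0,0,0],[0,0,0],[0,0,0],[0,0,0],[0,0,0],[0,0,0],[0,0,0],[0,0,0],[0,0,0],[0,0,0]], turn=[[0,0,0],[0,0,0],[0,0,0],[0,0,0],[0,0,0],[0,0,0],[0,0,0],[0,0,0],[0,0,0],[0,0,0],[0,0,0],[0,0,0]])

```text
time_s: 28.97
position: [0.605, 0.1827, 0.2822]
tool_rot: [[-0.463, 0.883, 0.08], [0.887, 0.461, 0.042], [0.0, 0.09, -0.996]]
ft_force: [-1.1, 0.1, 0.6]
grip_width: 0.03
gripper_force: 0.0
```

```bash
python3 -c "
from h import *
a,_=cams.get_image('side'); b,_=cams.get_image('side'); print(abs(a.astype(int)-b)[60:190,180:280].mean()); print(ticket.close_job())"
```

```text
3.1100512820512822
the job is handed in; nothing more can be done
None
```

The caddy hangs released from the brass ring with the gate shut behind the bar; the gate held a tug of about 7 N, and the job was handed in at about 29 s, though no verdict came back.

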